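Palette dish back to its own slot

ROBOT

A 6-joint arm with a two-finger parallel gripper is mounted at the origin on the work surface. World frame = base frame: x ahead of the robot, y to its left, z up, the work surface at z = 0. Lengths are in m, angles in degrees, forces in N, time in s.
With the tool pointing down it reaches from about 0.35 to 0.775 m from the base axis. Payload 5.5 kg.
Tool frame: the origin (TCP) lies between the finger pads; the fingertips stand 25 mm ahead of it and the grasp point (between the pads) lies 6 mm ahead of it (bot.tips_ahead is the distance from the TCP to the fingertips, in m); z points along the fingers, y is the direction in which the jaws open and shut (so a half turn about z gives the same grasp; the last joint's range is limited). The gripper opens to 85 mm and grips with 20 to 120 N. Pads are 22 mm wide; open, the fingers measure 114 mm over their backs; the gripper's body (76 mm by 85 mm) begins 54 mm behind the grasp point. The pads swing forward as they close: fully open they stand 13 mm farther back than shut.
Start: joints at [64.251, 17.945, 2.641, 74.691, 0, 82.002], TCP at [0.175, 0.548, 0.256] pointing down, gripper open.
Joint ranges: [-158.12, 158.12], [-49.38, 96.58], [-58.88, 72.47], [-126.05, 133.96], [-84.25, 85.87], [-180, 180]. Speed limits (degrees/s): [147.25, 147.25, 180, 180, 180, 180].

INTERFACE

Orientations are given as [roll, pitch, yaw] about the fixed x, y, z axes, in that order (R = Rz(yaw) Ry(pitch) Rx(roll)).
In Python, from station import telemetry, optics, job_done, bot gives the robot as it stands.
- The arm moves only by the tool play_rows, never from a script. Its argument "motion" is a list of rows, each an object with "dp": the shift along the tool's x, y, z in units of 10 cm (1.0 is 10 cm), a list of three; "turn": the turn about the tool's z in units of 90 degrees (1.0 is 90 degrees). A call has 1 to 10 rows; each row is the pose to reach, as a shift and turn from the pose commanded when the call began, along the tool's axes at that moment; what a row does not reach only later rows make up. A row lasts 1/8 s, in which the tool goes at most 62.5 mm and 10.7 degrees, less where a joint would pass 70% of its speed; a pose out of reach is approached as far as the arm can. A call with a number of a shift or a turn outside -1 to 1 is refused whole. A call with a gripper value outside its range is refused whole. "jaw" is the opening, from 0 (shut) to 1 (fully open), set as the call begins (left out, the last holds). The fingers move at their own pace and stop on an object; "newtons" is the grip in N (left out, the last holds). Time passes only in rows, so rows that repeat a pose let the fingers close. It gives the time, the measured TCP pose, the force and the opening at its end, in the units of the state.
- telemetry.observe(): the state, without advancing time (a new reading comes with each control period).
- optics.snapshot(name): name is "scene" or "top" or "wrist"; returns the picture (480x640x3 uint8, blue, green, red); there is no depth.
- optics.camera_params(name): a dict with "fx", "fy", "cx", "cy" (pixels), "dist" ([k1, k2, p1, p2, k3] as OpenCV has them; the pictures are not rectified), "eye" and "rotation" of the camera in the world. Camera axes: x right, y up, looking along -z (the intrinsics and any distortion apply to the point x, -y, -z); pixel columns grow to the right and rows downward; lengths in m; the calibration is good to about 2 mm. A picture is of the moment at which its call begins: read the wrist's pose just before it. camera_params takes no time and is no camera call; for the wrist camera it gives the pose at the moment of the call.
- job_done(): hands the job in, once; it reports no verdict.
The state is a dict: "t": time; "joint_positions": joint angles; "qd": joint speeds; "joint_torque": joint torques, N m; "tool_pos": TCP position; "ee_rot": TCP orientation; "wrist_force": force on the tool from outside, world axes, zero at the start; "wrist_torque": the same for the moment, N m; "finger_gap": finger opening in m.
Only numpy, scipy, OpenCV 4.12 (cv2) and the standard library are available. Lean on these libraries where they do the work, as an engineer would, in place of code of your own. Each camera call takes 0.05 s, during which the arm holds its last target.

TASK

The round palette dish was left in the wrong slot of the plywood rack. Slide it out along the desk, without picking it up or tipping it, and slide it fully home against the back wall of its own slot, the one whose raised mark is round. Leave the square dish, the oblong dish and the jar where they are.

Things in the scene. Friction and masses are not known exactly. Their poses are not given: they have to be found in the camera images.
- round_dish: loose round open-topped white ceramic palette dish, about 0.18 kg: outside diameter 78 mm at the rim and 74 mm at the foot, 30 mm high, wall 4 mm, floor 5 mm thick, empty, so closed fingertips can reach in and drag it by its wall. Origin: centre of its underside; z up. It starts in a slot that is not its own
- rack: fixed rack of three plywood slots side by side at 104 mm pitch, in any order, open on top and towards the robot. Behind each slot's back wall is a ledge 30 mm high, 53 mm deep, with a raised dark-steel mark 4 mm high (66 mm behind the slot's origin). Origin: on the desk, at the middle slot's origin; x into the slots. A rail 34 mm high closes the rear at x = +107 mm
- slot_round: fixed plywood slot whose ledge mark is a round disc, 38 mm in diameter. Inside 92 mm wide; side walls 6 mm thick, 22 mm high, from x = -43 to +40 mm; back wall face at x = +40 mm; floor is the bare desk. Origin: on the desk, mid-width, where the round dish's centre comes when fully home; x points into the slot (mouth to back wall), y across, z up
- slot_square: fixed plywood slot whose ledge mark is a square, 34 by 34 mm. Inside 92 mm wide; side walls 6 mm thick, 22 mm high, from x = -43 to +40 mm; back wall face at x = +40 mm; floor is the bare desk. Origin: on the desk, mid-width, where the round dish's centre comes when fully home; x points into the slot (mouth to back wall), y across, z up
- slot_oblong: fixed plywood slot whose ledge mark is an oblong bar, 50 mm across (y) by 18 mm. Inside 92 mm wide; side walls 6 mm thick, 22 mm high, from x = -43 to +40 mm; back wall face at x = +40 mm; floor is the bare desk. Origin: on the desk, mid-width, where the round dish's centre comes when fully home; x points into the slot (mouth to back wall), y across, z up
- square_dish: loose bystander: square open white ceramic dish, 74 x 74 mm, 30 mm high, off to one side of the rack. Origin: centre of its underside
- oblong_dish: loose bystander: oblong open white ceramic dish, 50 x 80 mm, 30 mm high, off to the other side. Origin: centre of its underside
- jar: loose bystander: glass jar with black cap and paper band, 60 mm in diameter, 85 mm high, to the right of the rack. Origin: centre of its underside
Not all that is in view belongs to the job. What is shaped like the slot_round but blue is not meant.

How it is judged (in metres and radians):
At the end, for the whole second after the job is handed in: The round dish stands flat (within 0.1 rad) on the desk, at rest, in the slot with the round mark, no more than about 9 mm short of the back wall and within 15 mm of the slot's home point; the square dish, the oblong dish and the jar are within 20 mm of where they began (x of round_dish in the frame of slot_round above -0.009 m and horizontal distance between round_dish and slot_round below 0.015 m and height (world z) of round_dish below 0.008 m and angle between round_dish's own z axis and vertical below 0.1 rad and linear speed of round_dish below 0.01 m/s and distance of each of square_dish, oblong_dish, jar from where it was at the start of the episode below 0.02 m); the robot touches nothing.
It fails at once if the round dish is picked up (more than 20 mm off the desk) (height (world z) of round_dish above 0.02 m).
It fails at once if the round dish is tipped (more than 0.4 rad) (angle between round_dish's own z axis and vertical above 0.4 rad).
It fails at once if the square dish is moved more than 20 mm (distance of square_dish from where it was at the start of the episode above 0.02 m).
It fails at once if the oblong dish is moved more than 20 mm (distance of oblong_dish from where it was at the start of the episode above 0.02 m).
It fails at once if the jar is moved more than 20 mm (distance of jar from where it was at the start of the episode above 0.02 m).
It also fails if it takes over 56 s, if anything falls off the work surface, if the arm or the gripper's body presses on something with over 40 N, if the wrist force passes 120 N, or if a joint passes its speed limit or range.

## Working session

There is one attempt and no reset: what is moved stays moved. The work goes in short steps, Python scripts to look and compute and a tool call to move; the robot and the scene stay as the last step left them, time stands still between calls to the robot, and variables do not carry over. Pictures are saved under pics/ and viewed, and the job is handed in when it is done.

Besides the shell and the picture viewer there is one more tool, called after "Request:" in YAML: its name, and indented under it one key for each argument. play_rows: Moves the arm, as the interface text tells. Its arguments: {"type":"object","properties":{"motion":{"type":"array","items":{"type":"object","properties":{"dp":{"type":"array","items":{"type":"number","minimum":-1,"maximum":1}},"turn":{"type":"number","minimum":-1,"maximum":1}}}},"jaw":{"type":"number"},"newtons":{"type":"number"}},"required":["motion"]}

```bash
mkdir -p pics; python3 - <<'E'
from station import telemetry, optics, bot
import cv2
print(telemetry.observe()); print(bot.tips_ahead)
for n in("scene","top"):
    cv2.imwrite(f"pics/{n}0.png",optics.snapshot(n)); print(n,optics.camera_params(n))
E
```

```text
{'t': 0.0, 'joint_positions': array([ 6.42521276e+01,  1.79919322e+01,  2.57716579e+00,  7.46906411e+01,
       -2.22673725e-03,  8.19994050e+01]), 'qd': array([-0.18732302, -0.01141087, -0.01625763, -0.0782763 ,  0.0541418 ,
       -0.09275534]), 'joint_torque': array([ 1.09909910e-03, -4.80632472e+01,  2.98530650e+01,  1.95265812e-02,
        8.81304527e-05,  1.67704997e-05]), 'tool_pos': array([0.17510633, 0.54719988, 0.25539899]), 'ee_rot': array([-1.79895309e+02, -1.24658980e-02,  1.62252713e+02]), 'wrist_force': array([0.1127126 , 0.37612064, 0.18674549]), 'wrist_torque': array([ 0.09548039, -0.03578999,  0.00826548]), 'finger_gap': 0.0856525925330083}
0.025
scene {'fx': 478.0870759285989, 'fy': 478.0870759285989, 'cx': 318.55337687781065, 'cy': 242.13087516890926, 'dist': array([-0.01736571,  0.        ,  0.        ,  0.        ,  0.        ]), 'eye': array([ 1.30960493, -0.04564669,  0.72178938]), 'rotation': array([50.80519266, -1.02886516, 88.80931696])}
top {'fx': 510.86974845347055, 'fy': 510.86974845347055, 'cx': 315.3281736224896, 'cy': 232.30404534622875, 'dist': array([-0.09381712,  0.        ,  0.        ,  0.        ,  0.        ]), 'eye': array([ 0.23734124, -0.0154835 ,  1.2257489 ]), 'rotation': array([ 9.95875583e+00, -8.66253673e-03, -8.90307098e+01])}
```

View pics/scene0.png

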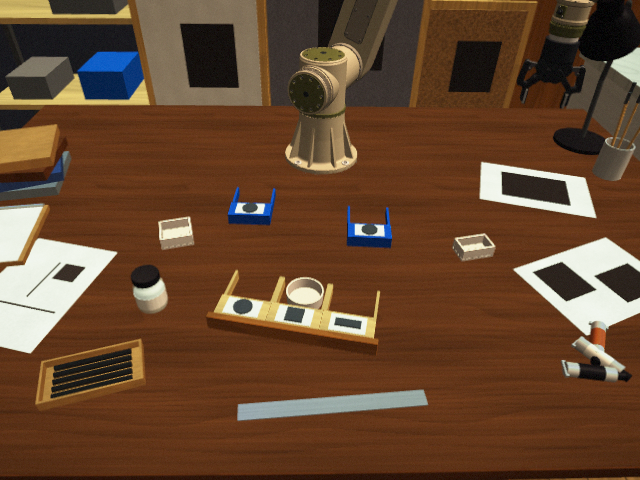

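View pics/top0.png

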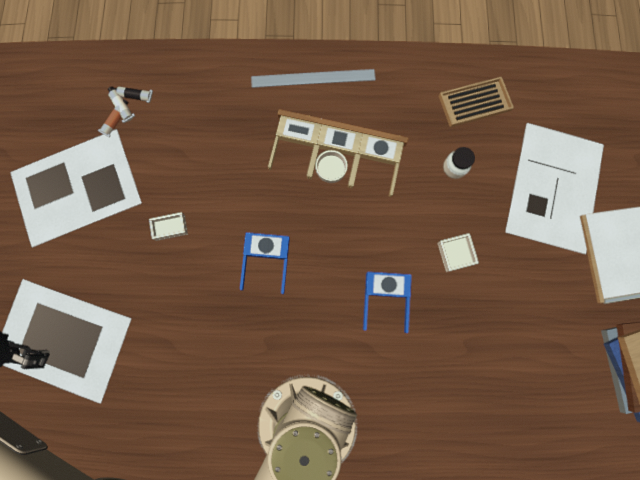

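The round dish is at top (331,166), in the middle slot, whose mark is square at (340,139). There are three round marks: (381,147) on the plywood rack, and (266,245) and (389,285) on blue decoys. The plywood one at (381,147) fits the description. I'll confirm it in an enlarged crop.

```bash
cat > h.py <<'E'
import numpy as np, cv2
from scipy.spatial.transform import Rotation as R
from station import telemetry, optics, bot
def cam(n):
    p=optics.camera_params(n); K=np.array([[p['fx'],0,p['cx']],[0,p['fy'],p['cy']],[0,0,1]])
    return K,np.array(p['dist']),np.array(p['eye']),R.from_euler('xyz',p['rotation'],degrees=True).as_matrix()
def px2w(c,uv,z):
    K,d,e,Rm=c
    q=cv2.undistortPoints(np.array(uv,float).reshape(-1,1,2),K,d).reshape(-1,2)
    r=np.c_[q[:,0],-q[:,1],-np.ones(len(q))]@Rm.T
    return e+r*((z-e[2])/r[:,2])[:,None]
def w2px(c,P):
    K,d,e,Rm=c
    q=(np.atleast_2d(P)-e)@Rm; q=q*[1,-1,-1]
    return cv2.projectPoints(q.reshape(-1,1,3),np.zeros(3),np.zeros(3),K,d)[0].reshape(-1,2)
E
python3 - <<'E'
from h import *
c=cam("top"); im=cv2.imread("pics/top0.png")
cr=im[95:205,255:415]; cv2.imwrite("pics/crop0.png",cv2.resize(cr,None,fx=5,fy=5,interpolation=cv2.INTER_CUBIC))
print(px2w(c,[[381,147],[340,139],[299,129]],.034)); print(px2w(c,[[331,166]],.03)); print(px2w(c,[[458,253],[168,226]],.03))
E
```

```text
[[ 0.66151365 -0.16944993  0.034     ]
 [ 0.68017457 -0.06876206  0.034     ]
 [ 0.7044701   0.03250706  0.034     ]]
[[ 0.61188217 -0.04750989  0.03      ]]
[[ 0.40306382 -0.35213215  0.03      ]
 [ 0.45664003  0.34177001  0.03      ]]
```

View pics/crop0.png

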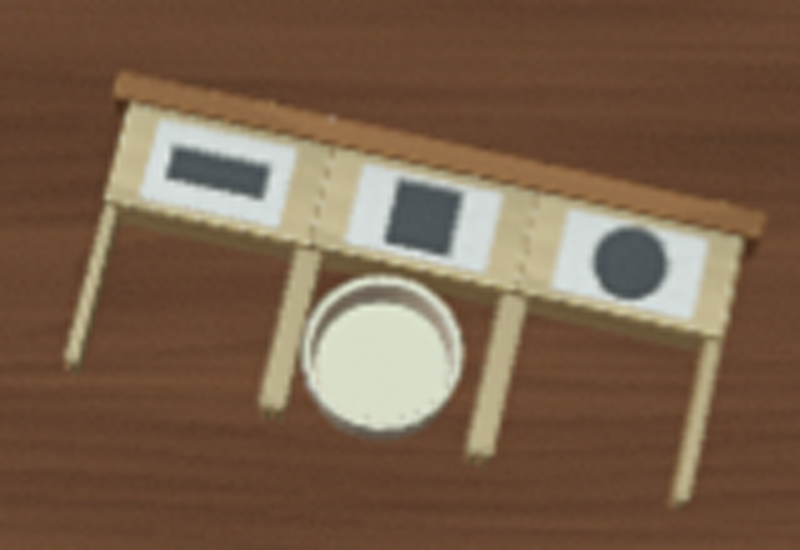

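```bash
cat >> h.py <<'E'
def rack():
    c=cam("top")
    f=lambda L:[[255+(x+.5)/5-.5,95+(y+.5)/5-.5] for x,y in L]
    px=np.array(f([(630,262),(424,217),(218,173),(108,203),(718,337),(130,103),(742,236)]))
    loc=np.array([[.066,-.104,.034],[.066,0,.034],[.066,.104,.034],[.040,.156,.03],[.040,-.156,.03],[.093,.156,.03],[.093,-.156,.03]])
    from scipy.optimize import least_squares
    def P(s,l): 
        co,si=np.cos(s[2]),np.sin(s[2]); return np.c_[s[0]+co*l[:,0]-si*l[:,1],s[1]+si*l[:,0]+co*l[:,1],l[:,2]]
    r=least_squares(lambda s:(w2px(c,P(s,loc))-px).ravel(),[.62,-.05,-.2],loss='soft_l1')
    return r.x,r.fun.reshape(-1,2),P
E
python3 - <<'E'
from h import *
s,res,P=rack(); print(s,np.degrees(s[2])); print(res.round(2))
c=cam("top")
print("home",P(s,np.array([[0,-.104,0]])),"slot sq",s[:2])
f=lambda L:[[255+(x+.5)/5-.5,95+(y+.5)/5-.5] for x,y in L]
# rim ellipse: extents
d=px2w(c,f([(383,354)]),.03)[0]; print("dish",d)
co,si=np.cos(s[2]),np.sin(s[2]); v=d[:2]-s[:2]; print("dish in rack",co*v[0]+si*v[1],-si*v[0]+co*v[1])
print("jar",px2w(c,[[463,157]],.085))
# projections check in scene image
cs=cam("scene"); im=cv2.imread("pics/scene0.png")
L=[[.066,-.104,.034],[.066,0,.034],[.066,.104,.034],[.04,.156,.03],[.04,-.156,.03],[-.043,-.153,.022],[-.043,-.052,.022],[-.043,.052,.022],[-.043,.153,.022]]
for n,i in(("scene",im),("top",cv2.imread("pics/top0.png"))):
    for q in w2px(cam(n),P(s,np.array(L))): cv2.circle(i,tuple((q*1).round().astype(int)),1,(0,255,0),-1)
    th=np.linspace(0,6.28,60)
    for q in w2px(cam(n),np.c_[d[0]+.039*np.cos(th),d[1]+.039*np.sin(th),0*th+.03]): i[tuple(q.round().astype(int)[::-1])]=(0,0,255)
    u,v=(190,255) if n=="scene" else (255,95)
    cv2.imwrite(f"pics/chk_{n}.png",cv2.resize(i[v:v+110,u:u+200],None,fx=4,fy=4,interpolation=cv2.INTER_NEAREST))
a,b=[cv2.imread(f"pics/chk_{n}.png") for n in("scene","top")]
cv2.imwrite("pics/chk.png",cv2.resize(np.vstack([a,b]),(545,600)))
E
```

```text
[ 0.61828775 -0.05344217 -0.20771316] -11.901087673372661
[[ 0.14  0.03]
 [-0.09 -0.05]
 [-0.1  -0.15]
 [-0.95 -0.25]
 [ 1.02  0.03]
 [-0.27  0.13]
 [ 0.28  0.21]]
home [[ 0.59684058 -0.1552067   0.        ]] slot sq [ 0.61828775 -0.05344217]
dish [ 0.61341463 -0.04798066  0.03      ]
dish in rack -0.005894660380501864 0.00433917184265963
jar [[ 0.62328094 -0.35646949  0.085     ]]
```

View pics/chk.png

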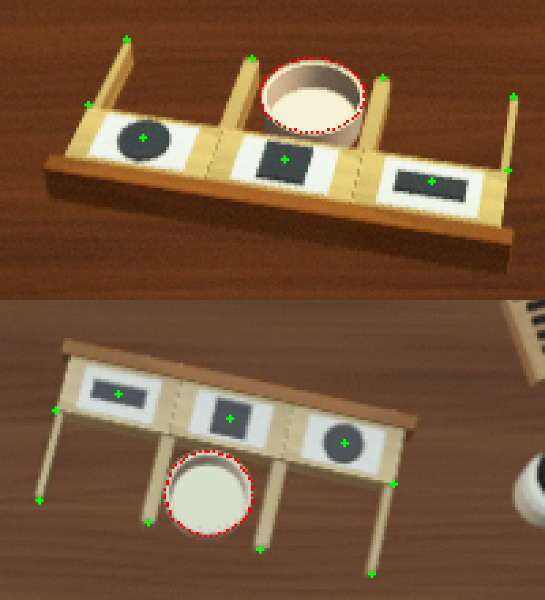

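The overlay agrees in both views. The dish is in the middle (square-mark) slot, and the plywood slot with the round mark is on the -y side. I'll turn the tool to line up with the rack (tool x = -rack x, tool y = rack y), shut the jaw and go over the dish.

Request:
play_rows:
  motion:
    - {"dp":[0,0,0],"turn":-0.0653}
    - {"dp":[0,0,0],"turn":-0.0653}
  jaw: 0

```text
t: 0.35
tool_pos: [0.1752, 0.5474, 0.2558]
ee_rot: [-179.9, -0.0, 168.1]
wrist_force: [-0.1, 0.3, 0.2]
finger_gap: 0.0513
```

Request:
play_rows:
  motion:
    - {"dp":[-0.4,-0.4,0],"turn":0}
    - {"dp":[-0.75,-0.75,0],"turn":0}
    - {"dp":[-1,-1,0],"turn":0}

```text
t: 0.72
tool_pos: [0.2532, 0.4275, 0.2561]
ee_rot: [-180.0, -0.0, 168.0]
wrist_force: [0.2, 0.7, 0.6]
finger_gap: -0.0003
```

Request:
play_rows:
  motion:
    - {"dp":[-0.4,-0.4,0],"turn":0}
    - {"dp":[-0.75,-0.75,0],"turn":0}
    - {"dp":[-1,-1,0],"turn":0}

```text
t: 1.1
tool_pos: [0.3306, 0.3091, 0.2563]
ee_rot: [180.0, 0.0, 167.9]
wrist_force: [0.3, 0.8, -0.1]
finger_gap: 0.0001
```

Request:
play_rows:
  motion:
    - {"dp":[-0.4,-0.4,0],"turn":0}
    - {"dp":[-0.75,-0.75,0],"turn":0}
    - {"dp":[-1,-1,0],"turn":0}

```text
t: 1.48
tool_pos: [0.408, 0.1906, 0.2563]
ee_rot: [180.0, 0.0, 167.9]
wrist_force: [-0.7, 0.4, -0.6]
finger_gap: -0.0002
```

Request:
play_rows:
  motion:
    - {"dp":[-0.4,-0.4,0],"turn":0}
    - {"dp":[-0.75,-0.75,0],"turn":0}
    - {"dp":[-1,-1,0],"turn":0}

```text
t: 1.85
tool_pos: [0.4854, 0.072, 0.2561]
ee_rot: [180.0, 0.0, 167.9]
wrist_force: [0.8, 0.6, 0.7]
finger_gap: 0.0001
```

```bash
cat >> h.py <<'E'
def where():
    o=telemetry.observe(); s=rack()[0]; co,si=np.cos(s[2]),np.sin(s[2]); p=np.array(o['tool_pos']); v=p[:2]-s[:2]
    print("t",o['t'],"rack xy",np.round([co*v[0]+si*v[1],-si*v[0]+co*v[1]],4),"z",p[2].round(4),"rot",np.round(o['ee_rot'],2),"F",np.round(o['wrist_force'],1),"gap",round(o['finger_gap'],4))
E
python3 -c "
from h import *; where()"
```

```text
t 1.85 rack xy [-0.1559  0.0953] z 0.2561 rot [1.8000e+02 1.0000e-02 1.6791e+02] F [0.8 0.6 0.7] gap 0.0001
```

Request:
play_rows:
  motion:
    - {"dp":[-0.5,-0.45,0]}
    - {"dp":[-0.95,-0.9,0]}
    - {"dp":[-0.95,-0.9,0]}

```text
invalid input at $.motion[0]: expected keys dp, turn
```

Request:
play_rows:
  motion:
    - {"dp":[-0.53,0,0.5]}
    - {"dp":[-0.53,0,1]}
    - {"dp":[-0.53,0,1]}

```text
invalid input at $.motion[0]: expected keys dp, turn
```

```bash
python3 -c "
from h import *; where()
cv2.imwrite('pics/w1.png',optics.snapshot('wrist'))
i=optics.snapshot('scene'); cv2.imwrite('pics/s1.png',cv2.resize(i[200:370,180:400],None,fx=3,fy=3))"
```

```text
t 1.85 rack xy [-0.1559  0.0953] z 0.2561 rot [1.8000e+02 1.0000e-02 1.6791e+02] F [0.8 0.6 0.7] gap 0.0001
```

View pics/w1.png

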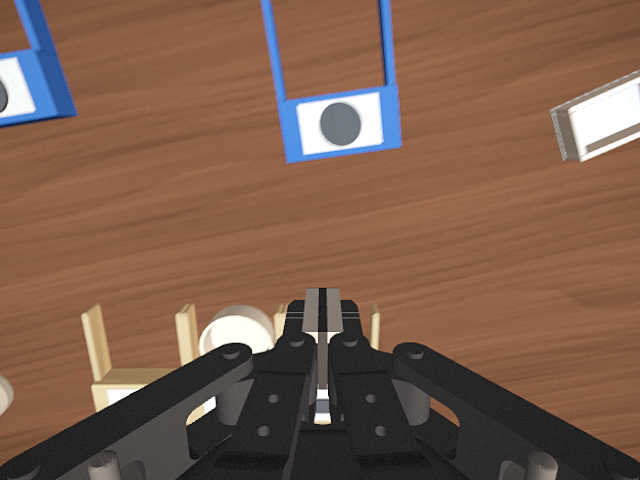

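View pics/s1.png

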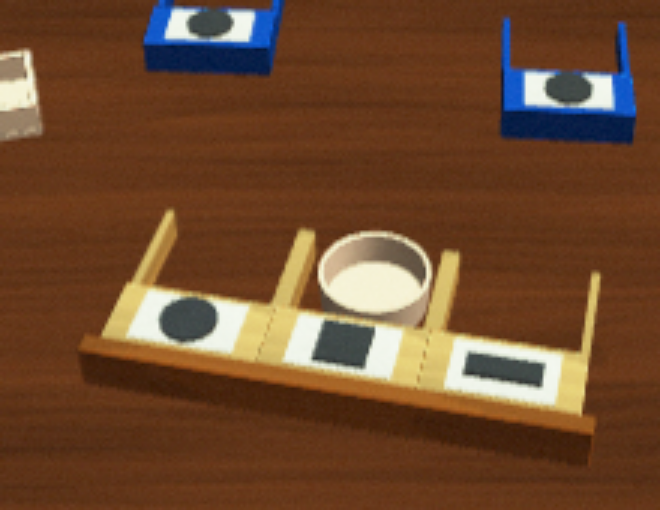

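Both calls were refused because "turn" was missing, and nothing moved. The views show the dish still in the middle slot, with the fingers shut and symmetric. Sending them again.

Request:
play_rows:
  motion:
    - {"dp":[-0.5,-0.45,0],"turn":0}
    - {"dp":[-0.95,-0.9,0],"turn":0}
    - {"dp":[-0.95,-0.9,0],"turn":0}

```text
t: 2.33
tool_pos: [0.5603, -0.0361, 0.2554]
ee_rot: [-180.0, -0.0, 167.8]
wrist_force: [-0.4, 0.3, -1.2]
finger_gap: -0.0001
```

Request:
play_rows:
  motion:
    - {"dp":[-0.53,0,0.5],"turn":0}
    - {"dp":[-0.53,0,1],"turn":0}
    - {"dp":[-0.53,0,1],"turn":0}

```text
t: 2.7
tool_pos: [0.6068, -0.0427, 0.1514]
ee_rot: [180.0, -0.7, 168.1]
wrist_force: [-0.5, -0.3, 0.6]
finger_gap: -0.0002
```

```bash
python3 -c "
from h import *; where()
cv2.imwrite('pics/w2.png',optics.snapshot('wrist'))
i=optics.snapshot('scene'); cv2.imwrite('pics/s2.png',cv2.resize(i[140:370,180:400],None,fx=2.5,fy=2.5))"
```

```text
t 2.7 rack xy [-0.0135  0.0081] z 0.1514 rot [179.98  -0.65 168.13] F [-0.5 -0.3  0.6] gap -0.0002
```

View pics/w2.png

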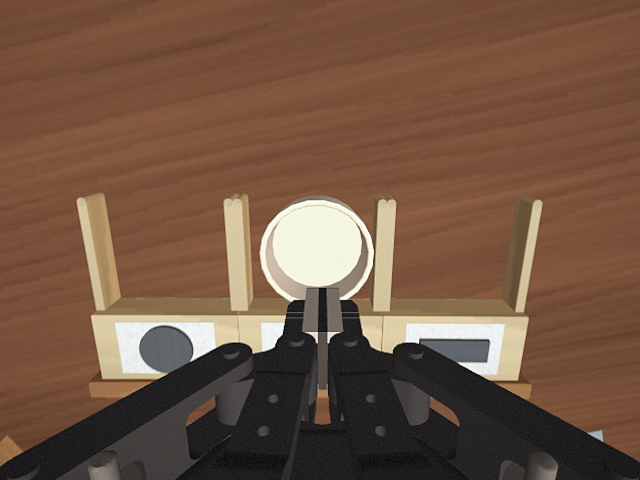

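View pics/s2.png

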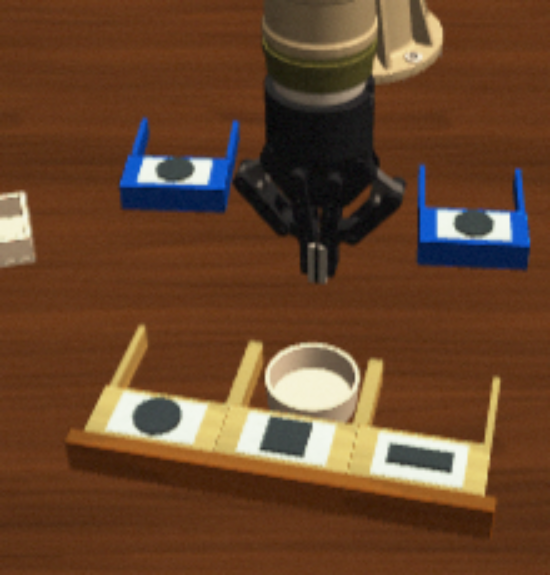

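The wrist view shows the dish centred at px (317,247), straight below the fingers apart from parallax. Lowering.

Request:
play_rows:
  motion:
    - {"dp":[0,-0.01,0.4],"turn":0}
    - {"dp":[0,-0.01,0.7],"turn":0}
    - {"dp":[0,-0.01,0.7],"turn":0}
    - {"dp":[0,-0.01,0.7],"turn":0}

```text
t: 3.3
tool_pos: [0.6121, -0.0456, 0.0895]
ee_rot: [180.0, 0.2, 168.1]
wrist_force: [0.0, -0.2, 1.2]
finger_gap: -0.0
```

```bash
python3 -c "
from h import *
i=optics.snapshot('scene'); cv2.imwrite('pics/s3.png',cv2.resize(i[200:370,180:400],None,fx=3,fy=3)); where()"
```

```text
t 3.35 rack xy [-0.0075  0.0064] z 0.0895 rot [179.99   0.27 168.14] F [ 0.2  0.3 -0.1] gap -0.0002
```

View pics/s3.png

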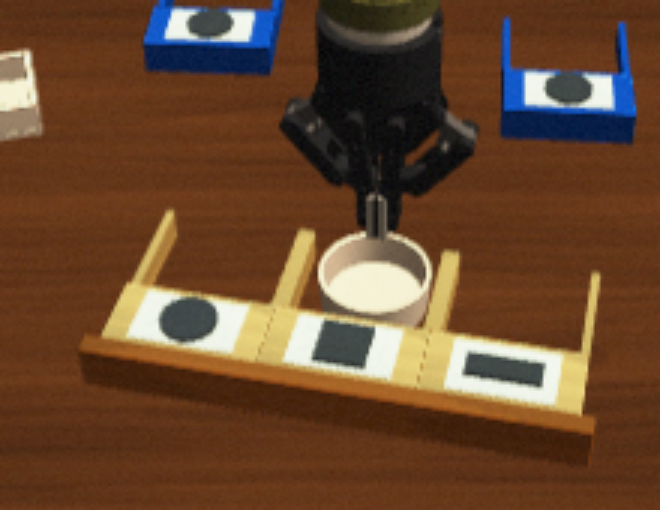

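Aligned with the dish. Lowering the fingertips into it.

Request:
play_rows:
  motion:
    - {"dp":[0,-0.02,0.2],"turn":0}
    - {"dp":[0,-0.02,0.4],"turn":0}
    - {"dp":[0,-0.02,0.5],"turn":0}
    - {"dp":[0,-0.02,0.5],"turn":0}
    - {"dp":[0,-0.02,0.5],"turn":0}

```text
t: 3.98
tool_pos: [0.611, -0.0477, 0.0375]
ee_rot: [180.0, 0.1, 168.1]
wrist_force: [-0.3, -1.0, 0.9]
finger_gap: -0.0
```

```bash
python3 -c "
from h import *
i=optics.snapshot('scene'); cv2.imwrite('pics/s4.png',cv2.resize(i[200:370,180:400],None,fx=3,fy=3)); where()"
```

```text
t 4.025 rack xy [-0.0083  0.0041] z 0.0374 rot [1.7999e+02 1.1000e-01 1.6813e+02] F [-0.7  0.1  0.8] gap 0.0002
```

View pics/s4.png

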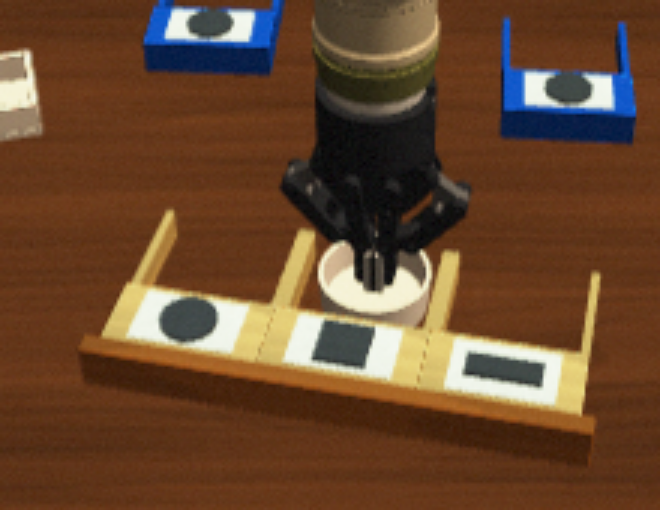

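The tips are about 12 mm above the desk, inside the dish, with no contact force. Dragging straight out (+tool x).

Request:
play_rows:
  motion:
    - {"dp":[0.08,0,0],"turn":0}
    - {"dp":[0.14,0,0],"turn":0}
    - {"dp":[0.18,0,0],"turn":0}
    - {"dp":[0.22,0,0],"turn":0}
    - {"dp":[0.26,0,0],"turn":0}
    - {"dp":[0.3,0,0],"turn":0}
    - {"dp":[0.36,0,0],"turn":0}
    - {"dp":[0.43,0,0],"turn":0}
    - {"dp":[0.5,0,0],"turn":0}
    - {"dp":[0.55,0,0],"turn":0}

```text
t: 5.28
tool_pos: [0.5559, -0.0361, 0.0364]
ee_rot: [180.0, 0.0, 168.1]
wrist_force: [1.9, -0.3, -0.1]
finger_gap: 0.0001
```

```bash
python3 -c "
from h import *
i=optics.snapshot('scene'); cv2.imwrite('pics/s5.png',cv2.resize(i[200:370,180:400],None,fx=3,fy=3)); where()"
```

```text
t 5.325 rack xy [-0.0653  0.0041] z 0.0363 rot [ 1.8000e+02 -4.0000e-02  1.6813e+02] F [ 2.2 -0.8  1.5] gap -0.0001
```

View pics/s5.png

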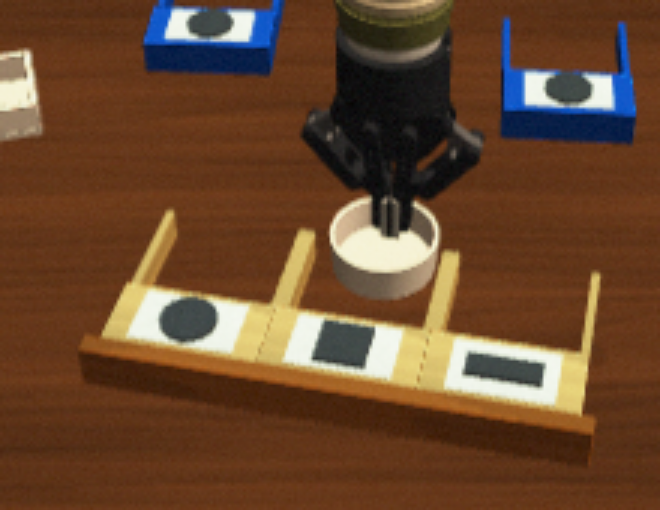

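The dish follows flat, with about 2 N of drag. Continuing until it clears the walls.

Request:
play_rows:
  motion:
    - {"dp":[0.06,0,0],"turn":0}
    - {"dp":[0.13,0,0],"turn":0}
    - {"dp":[0.2,0,0],"turn":0}
    - {"dp":[0.27,0,0],"turn":0}
    - {"dp":[0.34,0,0],"turn":0}
    - {"dp":[0.41,0,0],"turn":0}
    - {"dp":[0.48,0,0],"turn":0}
    - {"dp":[0.55,0,0],"turn":0}
    - {"dp":[0.62,0,0],"turn":0}
    - {"dp":[0.65,0,0],"turn":0}

```text
t: 6.58
tool_pos: [0.4923, -0.0227, 0.0364]
ee_rot: [180.0, 0.0, 168.1]
wrist_force: [2.8, -0.0, 0.7]
finger_gap: -0.0002
```

```bash
python3 -c "
from h import *
i=optics.snapshot('scene'); cv2.imwrite('pics/s6.png',cv2.resize(i[180:370,180:400],None,fx=3,fy=3)); where()
c=cam('scene'); print(px2w(c,[[180+380/3,180+220/3]],.03))"
```

```text
t 6.625 rack xy [-0.13    0.0041] z 0.0363 rot [ 1.8000e+02 -3.0000e-02  1.6813e+02] F [ 1.3 -0.5  1.3] gap 0.0
[[ 0.50099387 -0.04286703  0.03      ]]
```

View pics/s6.png

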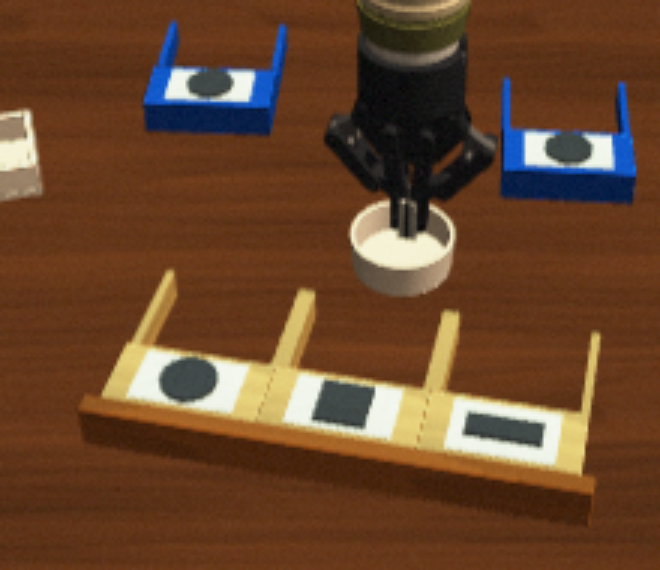

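The dish is out and flat, at crop (403,240), clear of the wall ends. Now I'll centre the finger in it and drag sideways towards the round-mark slot (-y).

Request:
play_rows:
  motion:
    - {"dp":[-0.1,0,0],"turn":0}
    - {"dp":[-0.2,0,0],"turn":0}
    - {"dp":[-0.2,-0.07,0],"turn":0}
    - {"dp":[-0.2,-0.12,0],"turn":0}
    - {"dp":[-0.2,-0.17,0],"turn":0}
    - {"dp":[-0.2,-0.22,0],"turn":0}
    - {"dp":[-0.2,-0.27,0],"turn":0}
    - {"dp":[-0.2,-0.34,0],"turn":0}
    - {"dp":[-0.2,-0.42,0],"turn":0}
    - {"dp":[-0.2,-0.5,0],"turn":0}

```text
t: 7.88
tool_pos: [0.5019, -0.0764, 0.0363]
ee_rot: [180.0, 0.0, 168.1]
wrist_force: [1.2, 0.8, -1.8]
finger_gap: -0.0001
```

Request:
play_rows:
  motion:
    - {"dp":[0,-0.08,0],"turn":0}
    - {"dp":[0,-0.15,0],"turn":0}
    - {"dp":[0,-0.22,0],"turn":0}
    - {"dp":[0,-0.29,0],"turn":0}
    - {"dp":[0,-0.36,0],"turn":0}
    - {"dp":[0,-0.43,0],"turn":0}
    - {"dp":[0,-0.5,0],"turn":0}
    - {"dp":[0,-0.55,0],"turn":0}
    - {"dp":[0,-0.6,0],"turn":0}

```text
t: 9.0
tool_pos: [0.4896, -0.1349, 0.0363]
ee_rot: [180.0, -0.0, 168.1]
wrist_force: [-0.4, 0.9, -0.7]
finger_gap: -0.0001
```

```bash
python3 -c "
from h import *
i=optics.snapshot('scene'); cv2.imwrite('pics/s7.png',cv2.resize(i[180:370,180:400],None,fx=3,fy=3)); where()
i=optics.snapshot('top'); cv2.imwrite('pics/t7.png',cv2.resize(i[95:255,255:455],None,fx=4,fy=4))"
```

```text
t 9.05 rack xy [-0.109  -0.1068] z 0.0363 rot [-1.7997e+02  1.0000e-02  1.6810e+02] F [0.4 0.2 0.4] gap -0.0
```

View pics/s7.png

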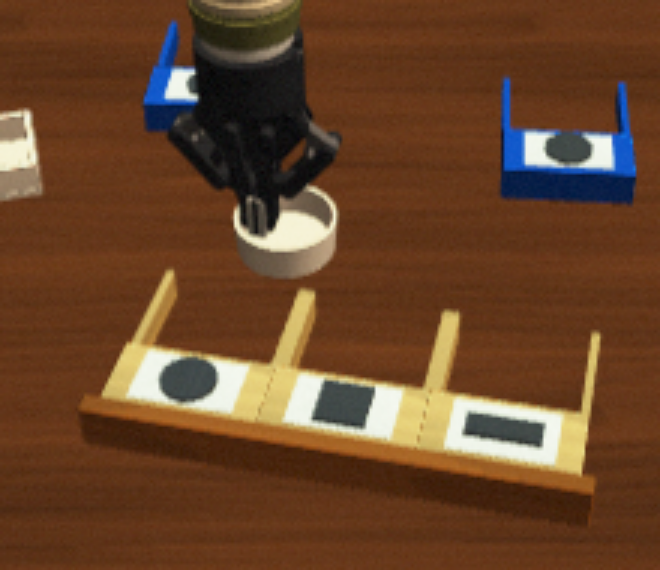

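View pics/t7.png

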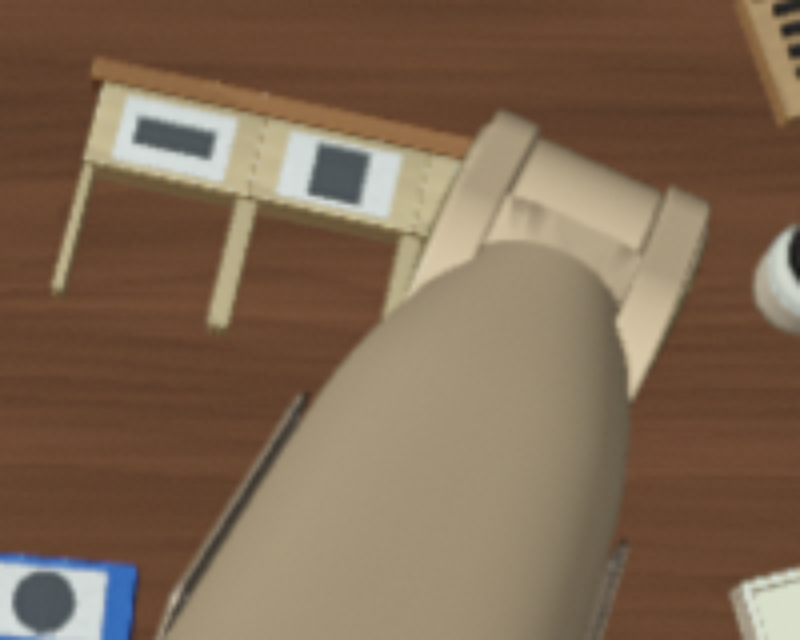

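The dish followed. The top view is occluded by the arm, so I'll measure it from the scene view: rim left 233, right 338, foot bottom 275 in the crop.

```bash
cat >> h.py <<'E'
def dishfit(l,r,b):
    """scene px: left/right rim extents, bottom of foot row -> rack xy"""
    from scipy.optimize import least_squares
    s,_,P=rack(); c=cam('scene'); th=np.linspace(0,2*np.pi,180)
    def f(q):
        rim=w2px(c,P(s,np.c_[q[0]+.039*np.cos(th),q[1]+.039*np.sin(th),0*th+.03]))
        ft=w2px(c,P(s,np.c_[q[0]+.037*np.cos(th),q[1]+.037*np.sin(th),0*th]))
        return [rim[:,0].min()-l,rim[:,0].max()-r,ft[:,1].max()-b]
    g=least_squares(f,[-.1,-.08],diff_step=1e-3); return g.x,g.fun
E
python3 -c "
from h import *
print(dishfit(180+233/3,180+338/3,180+275/3))
print(dishfit(180+350/3,180+455/3,180+294/3))"
```

```text
(array([-0.11180532, -0.08462719]), array([ 0.00232169, -0.00233427,  0.00019212]))
(array([-0.10972441,  0.0046093 ]), array([-0.16746145,  0.16797214, -0.01379814]))
```

The fit puts the dish at (-0.111, -0.085), and it needs another 19 mm in -y. Then I'll recentre the finger and push into the slot.

Request:
play_rows:
  motion:
    - {"dp":[0,-0.05,0],"turn":0}
    - {"dp":[0,-0.1,0],"turn":0}
    - {"dp":[0,-0.15,0],"turn":0}
    - {"dp":[0,-0.19,0],"turn":0}
    - {"dp":[0,-0.19,0],"turn":0}
    - {"dp":[0,-0.08,0],"turn":0}
    - {"dp":[0,0.03,0],"turn":0}
    - {"dp":[0,0.03,0],"turn":0}

```text
t: 10.1
tool_pos: [0.4903, -0.1305, 0.0362]
ee_rot: [180.0, -0.0, 168.2]
wrist_force: [1.5, 0.8, 0.6]
finger_gap: -0.0001
```

```bash
python3 -c "
from h import *
i=optics.snapshot('scene'); cv2.imwrite('pics/s8.png',cv2.resize(i[200:320,200:350],None,fx=5,fy=5,interpolation=cv2.INTER_CUBIC)); where()"
```

```text
t 10.15 rack xy [-0.1092 -0.1022] z 0.0363 rot [-1.7999e+02 -1.0000e-02  1.6821e+02] F [-0.3  0.7 -0.7] gap -0.0002
```

View pics/s8.png

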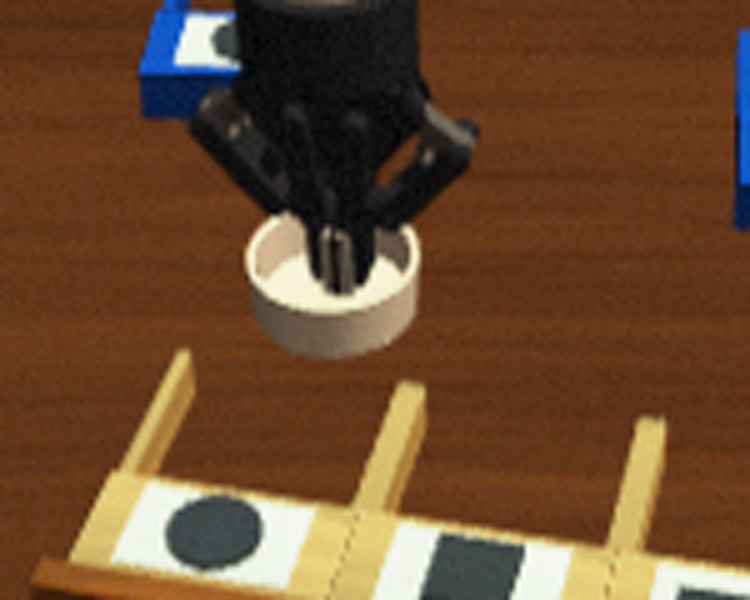

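```bash
python3 -c "
from h import *
print(dishfit(249,284,271))"
```

```text
(array([-0.10994032, -0.10412388]), array([ 0.00201977, -0.00203444,  0.00016748]))
```

The dish is aligned with the slot at (-0.110, -0.104). Pushing in.

Request:
play_rows:
  motion:
    - {"dp":[-0.1,-0.02,0],"turn":0}
    - {"dp":[-0.16,-0.02,0],"turn":0}
    - {"dp":[-0.2,-0.02,0],"turn":0}
    - {"dp":[-0.24,-0.02,0],"turn":0}
    - {"dp":[-0.29,-0.02,0],"turn":0}
    - {"dp":[-0.36,-0.02,0],"turn":0}
    - {"dp":[-0.43,-0.02,0],"turn":0}
    - {"dp":[-0.5,-0.02,0],"turn":0}
    - {"dp":[-0.57,-0.02,0],"turn":0}
    - {"dp":[-0.62,-0.02,0],"turn":0}

```text
t: 11.4
tool_pos: [0.5512, -0.1465, 0.0362]
ee_rot: [180.0, 0.0, 168.1]
wrist_force: [-2.1, 0.8, -0.5]
finger_gap: 0.0001
```

```bash
python3 -c "
from h import *
i=optics.snapshot('scene'); cv2.imwrite('pics/s9.png',cv2.resize(i[220:340,200:350],None,fx=5,fy=5,interpolation=cv2.INTER_CUBIC)); where()"
```

```text
t 11.45 rack xy [-0.0458 -0.105 ] z 0.0363 rot [1.8000e+02 7.0000e-02 1.6813e+02] F [ 0.9  0.8 -0.6] gap -0.0001
```

View pics/s9.png

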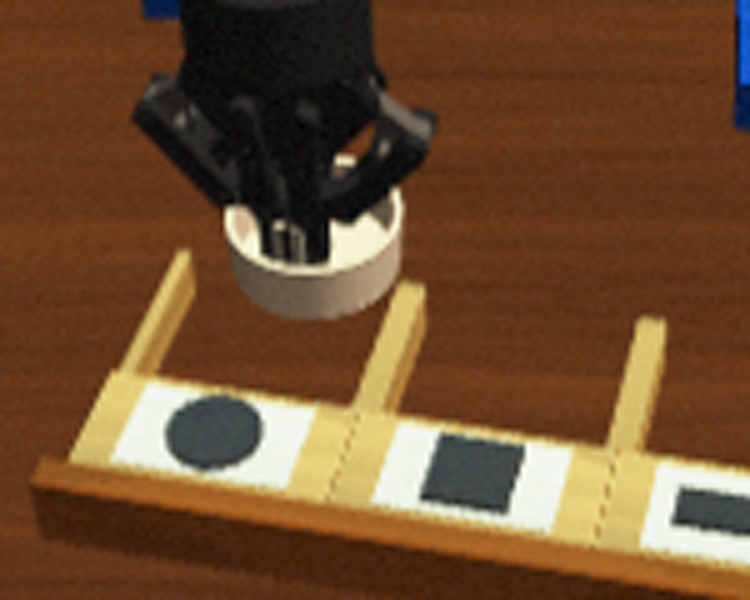

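```bash
python3 -c "
from h import *
print(dishfit(200+224/5,200+404/5,220+319/5))"
```

```text
(array([-0.06910815, -0.10108069]), array([-0.0397952,  0.0400886, -0.0032982]))
```

The dish is at (-0.069, -0.101), inside the mouth clearance. Continuing.

Request:
play_rows:
  motion:
    - {"dp":[-0.06,-0.01,0],"turn":0}
    - {"dp":[-0.12,-0.02,0],"turn":0}
    - {"dp":[-0.18,-0.02,0],"turn":0}
    - {"dp":[-0.24,-0.02,0],"turn":0}
    - {"dp":[-0.3,-0.02,0],"turn":0}
    - {"dp":[-0.36,-0.02,0],"turn":0}
    - {"dp":[-0.42,-0.02,0],"turn":0}
    - {"dp":[-0.48,-0.02,0],"turn":0}
    - {"dp":[-0.54,-0.02,0],"turn":0}
    - {"dp":[-0.58,-0.02,0],"turn":0}

```text
t: 12.7
tool_pos: [0.6074, -0.1604, 0.0363]
ee_rot: [180.0, 0.0, 168.1]
wrist_force: [-1.7, -0.0, -0.5]
finger_gap: 0.0
```

```bash
python3 -c "
from h import *
i=optics.snapshot('scene'); cv2.imwrite('pics/s10.png',cv2.resize(i[220:340,200:350],None,fx=5,fy=5,interpolation=cv2.INTER_CUBIC)); where()"
```

```text
t 12.75 rack xy [ 0.0119 -0.107 ] z 0.0363 rot [1.8000e+02 5.0000e-02 1.6813e+02] F [-1.3  0.4  0. ] gap 0.0001
```

View pics/s10.png

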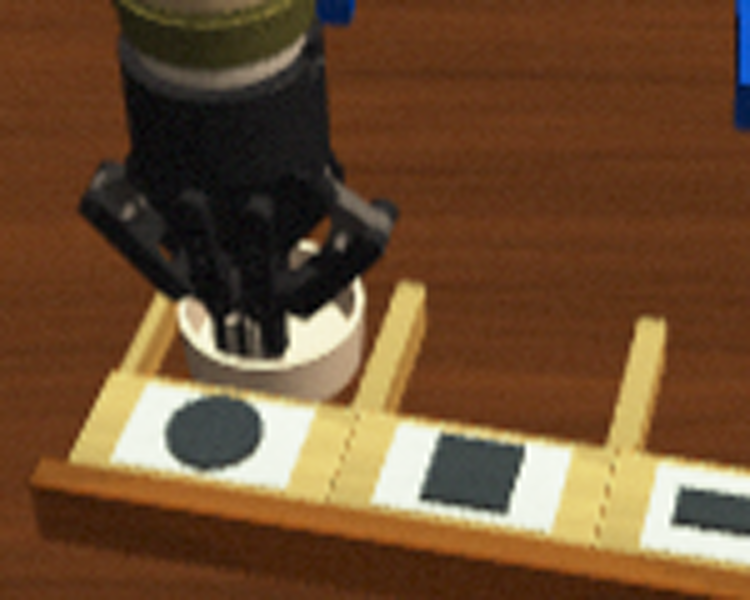

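No jam. Now the last ~11 mm in small steps, watching the force.

Request:
play_rows:
  motion:
    - {"dp":[-0.03,0,0],"turn":0}
    - {"dp":[-0.06,0,0],"turn":0}
    - {"dp":[-0.08,0,0],"turn":0}
    - {"dp":[-0.09,0,0],"turn":0}
    - {"dp":[-0.1,0,0],"turn":0}
    - {"dp":[-0.1,0,0],"turn":0}

```text
t: 13.5
tool_pos: [0.6168, -0.1623, 0.0363]
ee_rot: [180.0, 0.0, 168.1]
wrist_force: [-1.9, -0.1, 0.4]
finger_gap: 0.0003
```

Request:
play_rows:
  motion:
    - {"dp":[-0.01,0,0],"turn":0}
    - {"dp":[-0.02,0,0],"turn":0}

```text
t: 13.75
tool_pos: [0.6187, -0.1627, 0.0363]
ee_rot: [180.0, 0.0, 168.1]
wrist_force: [-2.2, 1.1, 1.0]
finger_gap: 0.0
```

```bash
python3 -c "
from h import *
i=optics.snapshot('scene'); cv2.imwrite('pics/s11.png',cv2.resize(i[220:340,200:350],None,fx=5,fy=5,interpolation=cv2.INTER_CUBIC)); where()"
```

```text
t 13.8 rack xy [ 0.0231 -0.1069] z 0.0363 rot [1.7999e+02 2.0000e-02 1.6812e+02] F [-1.4  0.7  0.7] gap -0.0002
```

View pics/s11.png

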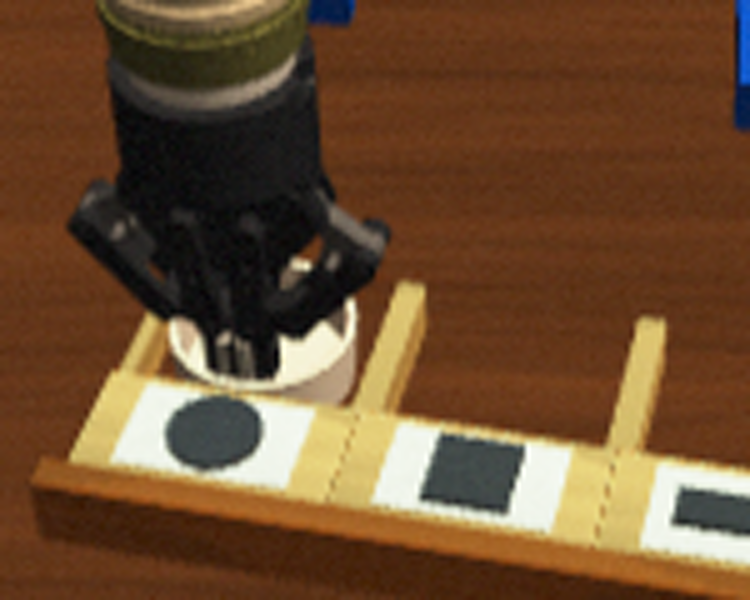

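Request:
play_rows:
  motion:
    - {"dp":[-0.01,0,0],"turn":0}
    - {"dp":[-0.015,0,0],"turn":0}
    - {"dp":[-0.015,0,0],"turn":0}

```text
t: 14.18
tool_pos: [0.62, -0.163, 0.0363]
ee_rot: [180.0, -0.0, 168.1]
wrist_force: [-2.7, 0.3, 1.3]
finger_gap: 0.0004
```

```bash
python3 -c "
from h import *
where()"
```

```text
t 14.175 rack xy [ 0.0243 -0.1069] z 0.0363 rot [ 1.8000e+02 -2.0000e-02  1.6813e+02] F [-2.7  0.3  1.3] gap 0.0004
```

Request:
play_rows:
  motion:
    - {"dp":[-0.01,0,0],"turn":0}
    - {"dp":[-0.015,0,0],"turn":0}
    - {"dp":[-0.015,0,0],"turn":0}

```text
t: 14.55
tool_pos: [0.6203, -0.1631, 0.0362]
ee_rot: [180.0, -0.1, 168.1]
wrist_force: [-5.5, 1.5, 4.0]
finger_gap: -0.0002
```

```bash
python3 -c "
from h import *
i=optics.snapshot('scene'); cv2.imwrite('pics/s12.png',cv2.resize(i[260:320,220:295],None,fx=10,fy=10,interpolation=cv2.INTER_CUBIC)); where()"
```

```text
t 14.6 rack xy [ 0.0246 -0.1069] z 0.0362 rot [ 1.8000e+02 -1.5000e-01  1.6812e+02] F [-6.9  0.7  3.9] gap -0.0
```

View pics/s12.png

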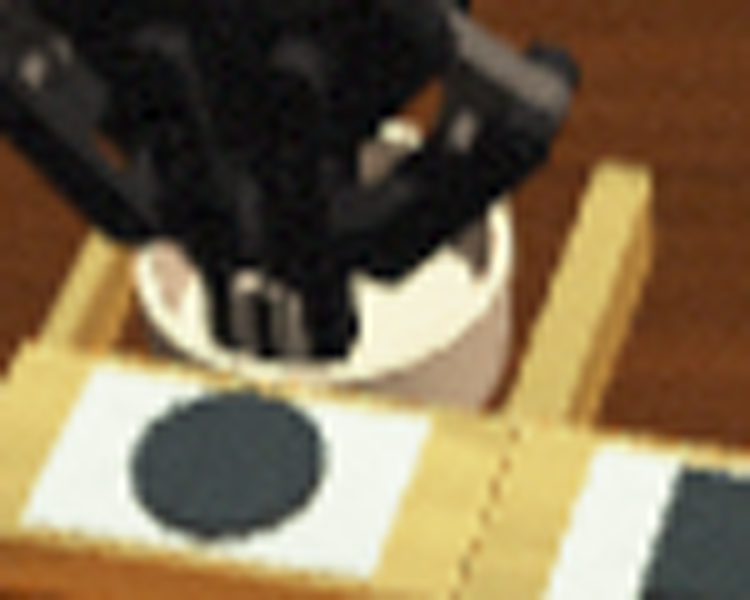

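The dish has hit the back wall: the force rose to about 7 N and motion stopped. Its rim is at the ledge edge, crop (330,375). I'll move the finger back to the dish's centre, then lift.

Request:
play_rows:
  motion:
    - {"dp":[0.06,0.0,0],"turn":0}
    - {"dp":[0.14,0.02,0],"turn":0}
    - {"dp":[0.22,0.03,0],"turn":0}
    - {"dp":[0.22,0.03,0],"turn":0}
    - {"dp":[0.22,0.03,-0.2],"turn":0}
    - {"dp":[0.22,0.03,-0.5],"turn":0}
    - {"dp":[0.22,0.03,-0.9],"turn":0}
    - {"dp":[0.22,0.03,-1],"turn":0}

```text
t: 15.6
tool_pos: [0.6027, -0.1566, 0.1395]
ee_rot: [-179.9, 0.3, 168.1]
wrist_force: [-0.1, 0.3, 0.1]
finger_gap: -0.0002
```

Request:
play_rows:
  motion:
    - {"dp":[0.4,0.3,-0.4],"turn":0}
    - {"dp":[0.8,0.7,-0.7],"turn":0}
    - {"dp":[1,1,-0.7],"turn":0}
    - {"dp":[1,1,-0.7],"turn":0}

```text
t: 16.1
tool_pos: [0.5222, -0.0353, 0.2064]
ee_rot: [180.0, -0.0, 168.3]
wrist_force: [0.1, -0.3, -0.2]
finger_gap: 0.0
```

Request:
play_rows:
  motion:
    - {"dp":[0.4,0.5,0],"turn":0}
    - {"dp":[0.4,1,0],"turn":0}
    - {"dp":[0.4,1,0],"turn":0}

```text
t: 16.48
tool_pos: [0.5052, 0.0707, 0.2055]
ee_rot: [180.0, -0.0, 168.4]
wrist_force: [0.1, -0.0, 0.1]
finger_gap: 0.0
```

Request:
play_rows:
  motion:
    - {"dp":[0,0.5,0],"turn":0}
    - {"dp":[0,1,0],"turn":0}
    - {"dp":[0,1,0],"turn":0}

```text
t: 16.85
tool_pos: [0.5265, 0.1677, 0.2053]
ee_rot: [-180.0, -0.0, 168.3]
wrist_force: [0.5, -0.6, -0.2]
finger_gap: 0.0001
```

```bash
python3 -c "
from h import *
i=optics.snapshot('scene'); cv2.imwrite('pics/s13.png',i); t=optics.snapshot('top'); cv2.imwrite('pics/t13f.png',t)
cv2.imwrite('pics/t13.png',cv2.resize(t[95:205,255:415],None,fx=5,fy=5,interpolation=cv2.INTER_CUBIC)); where()"
```

```text
t 16.95 rack xy [-0.1358  0.1951] z 0.2054 rot [-1.7993e+02 -6.0000e-02  1.6812e+02] F [-0.3  0.9  0. ] gap 0.0002
```

View pics/s13.png

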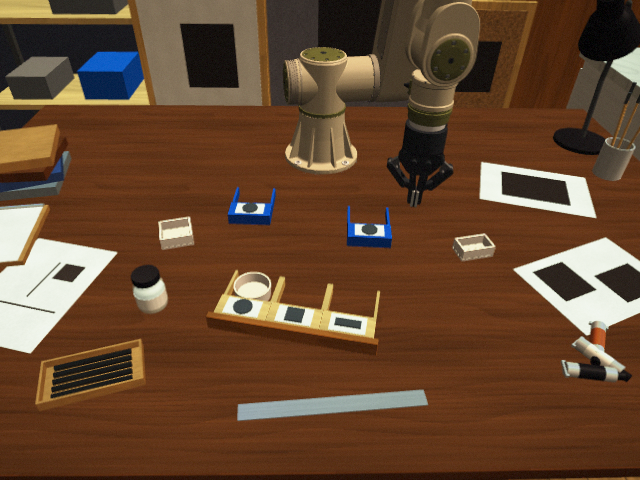

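View pics/t13.png

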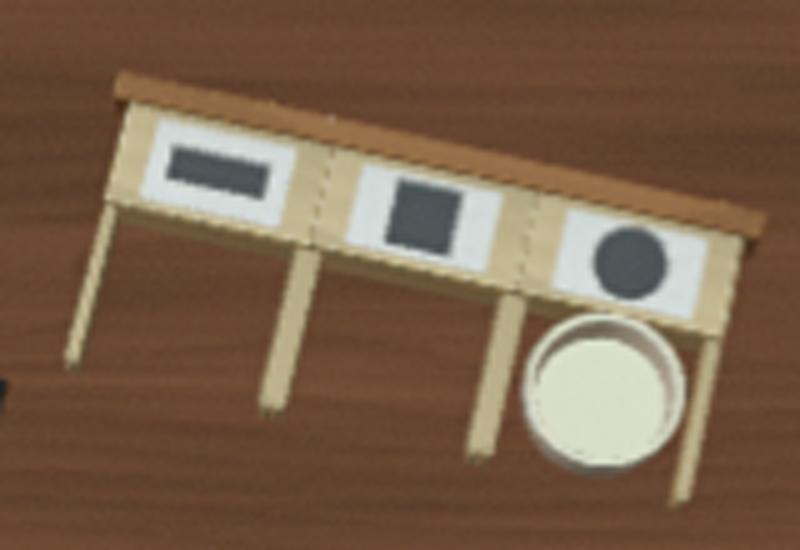

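The dish sits against the back wall below the round mark, rim centre at crop (604,393). The bystanders look unmoved. Checking with numbers.

```bash
python3 -c "
from h import *
s,_,P=rack(); co,si=np.cos(s[2]),np.sin(s[2])
d=px2w(cam('top'),[[255+604.5/5-.5,95+393.5/5-.5]],.03)[0]; v=d[:2]-s[:2]; print('dish in slot mm',1e3*(co*v[0]+si*v[1]),1e3*(-si*v[0]+co*v[1]+.104))
for n in('scene','top'):
    a=cv2.imread(f'pics/{n}0.png'); b=cv2.imread('pics/s13.png' if n=='scene' else 'pics/t13f.png'); df=cv2.absdiff(a,b).max(2)
    R={'scene':[(155,213,200,252),(128,260,172,318),(450,230,500,262)],'top':[(432,230,484,276),(440,142,480,182),(145,208,190,242)]}[n]
    print(n,[int((df[y0:y1,x0:x1]>40).sum()) for x0,y0,x1,y1 in R])
"
```

```text
dish in slot mm -1.0379193553754738 -0.7474557235587348
scene [0, 0, 0]
top [0, 0, 1391]
```

```bash
python3 -c "
from station import job_done; print(job_done())"
```

```text
the job is handed in; nothing more can be done
None
```

The round dish is home in the plywood slot with the round mark, and the job is handed in; no verdict was reported. With shut fingertips inside the dish, I dragged it out of the square-mark slot, moved it sideways, and pushed it in until it met the back wall. The force rose to about 7 N there and motion stopped. I then moved to the dish's centre, lifted straight out and pulled the arm clear. It took about 17 s.

- **Dish position:** the last top view puts it about 1 mm short of the slot's home point and 0.7 mm to the side. It looks flat in both views.
- **Bystanders:** in the scene view the square dish, oblong dish and jar show no pixel change from the start.
- **One check disagreed:** the top view showed a change around the oblong dish. I took this to be the arm covering it and did not check further, since the scene view of that dish was unchanged.
- **Refused calls:** two move calls were refused for a missing "turn" value. Nothing moved, and I sent them again.

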